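Unhook the side plate and stand it in the rack

TASK

Take the black side plate off the barbed hook without forcing the hook: lift it, lean its top back towards the post until it is square to the rising hook arm, feel for the clearance and draw it outwards over the barb. Then gently stand it upright, foot down and fully home, in the one free slot of the bench rack, about centred along the slot, and let go; leave the other plates and the motor where they are.

Things in the scene. Friction and masses are not known exactly. Their poses are not given: they have to be found in the camera images.
- plate: Black flat side plate (all sizes here in mm), 8 thick (own x), 44 wide (own y), 183 tall (own z), 0.14 to 0.25 kg; origin at the centre of its foot. It hangs upright on the hook by a closed window 24 wide and 21 high, from z=90 to 111. Above it a 44 wide web up to z=125, then a tab 30 wide up to z=183.
- plate_window (a point): Centre of the plate's window, 100.5 above the foot, axes as the plate. The arm of the hook passes through it.
- plate_tab (a point): Grip point on the plate's tab, 170 above the foot, axes as the plate: take the tab by its faces, fingers closing along the plate's x. While the plate hangs, the barb and the post reach no higher than 27 below this point.
- hook: Fixed hook stand; own x is the direction the hook points (outwards), z up. Origin on the bench below the bottom of the hook's V, in which the plate hangs. Post 20 by 30, x from -42 to -22, top 180 above the bench; base plate 12 thick, x -95 to 55, y +-55. More than 15 N between plate and hook is forcing it.
- pad: Thin dark rubber pad in the only free slot of the rack, 11 by 96 by 2; origin at the centre of its underside, z up, own x across the slot, own y along it. The slot is 12 wide, 70 long, open at both ends; its walls, 6 thick, rise 35 above the pad's underside. The plate's foot rests on the pad's top, 2 above its origin.
- rack: Fixed rack with a base plate 150 (x) by 100 (y) by 12 and three parallel slots 46 apart along its x, at x=-46, 0 and 46; origin at the centre of its underside, slot floors 12 above it, wall tops 47 above it.
- short_a: Bystander: short black plate 8 by 44 by 85 tall standing in another slot; origin at its foot. Leave alone.
- short_b: Bystander: a second such short plate in the third slot. Leave alone.
- motor: Bystander: stepper motor 42 by 42 by 42 with a short shaft up, standing loose on the bench; origin at its underside. Leave alone.
- hook_barb (a point): Where the barb's tip would be on an unbent arm (the true tip lies up to 5 off, higher or lower), axes as the stand. The barb stands 34 to 40 along the slope, 10 high, back face square to the arm, front sloping. Arm plus barb are 18: the 21 window passes only with the plate within 10 degrees of square to the arm (top leaning to the post), 3 of play in all, 2 at 6 degrees off.
- hook_vee (a point): Bottom of the V, top side, 160 above the bench, axes as the stand. A leg slopes down to it from the post at 35 degrees; from it the unbent hook arm rises outwards at 35 degrees. Each arm is bent up or down by up to 8 degrees about the point 5 along its slope, not reported: feel for it. Arm straight, rigid, 8 thick square to its length, 12 wide, 50 long along its slope.
Mind the look-alikes: they are no part of the job. Of the things shaped like the hook, the dark steel one is meant.

How it is judged:
By the outcome, as a careful person would: the job done as asked, in the order asked, and still so for the second after the job is handed in, with the robot touching nothing.
It also fails if it takes over 72 s, if anything falls off the work surface, if the arm or the gripper's body presses on something with over 40 N, if the wrist force passes 120 N, or if a joint passes its speed limit or range.

ROBOT

A 7-joint arm with a two-finger parallel gripper is mounted at the origin on the work surface. World frame = base frame: x ahead of the robot, y to its left, z up, the work surface at z = 0. Lengths are in m, angles in rad, forces in N, time in s.
With the tool pointing down it reaches from about 0.425 to 0.95 m from the base axis. Payload 4.7 kg.
Tool frame: the origin (TCP) lies midway between the tips of the shut fingers; the grasp point (between the pads) lies 19 mm behind it; z points along the fingers, y is the line along which they close (so a half turn about z gives the same grasp; the last joint's range is limited). The gripper opens to 87 mm and grips with 3 to 60 N. Pads are 19 mm wide; open, the fingers measure 117 mm over their backs; the gripper's body (75 mm by 190 mm) begins 51 mm behind the grasp point.
Start: joints at [1.194, 0.469, -0.049, 1.532, 0.024, 1.141, -0.082], TCP at [0.23, -0.635, 0.223] pointing down, gripper open.
Joint ranges: [-2.59, 2.59], [-0.33, 1.99], [-1.39, 1.29], [0.1, 2.45], [-1.04, 4.18], [0.21, 1.99], [-2.66, 2.66]. Speed limits (rad/s): [2.57, 2.57, 3.14, 3.14, 3.14, 3.14, 3.14].

INTERFACE

Orientations are given as a unit quaternion [x, y, z, w].
In Python, from plant import manip, capture, calibration, order, trace gives the robot as it stands.
- The arm moves only by the shell command python3 -m handwheel 'ROWS' [OPENING] [FORCE]. ROWS is JSON, a list that holds one entry, the list of rows, each a list of 6 numbers: the shift along the tool's x, y, z in mm, then the turn, a rotation vector about the tool's x, y, z in rad. A call has 1 to 20 rows; each row shifts and turns the commanded pose from where the row before left it, along the tool's axes as they then stand; what a row does not reach is not made up. A row lasts 1/10 s, in which the tool goes at most 50 mm and 8.59 degrees, less where a joint would pass 70% of its speed; a pose out of reach is approached as far as the arm can. A call with a gripper value outside its range is refused whole. OPENING is the finger opening in mm, from 0 to 87, set as the call begins (- or left out, the last holds). The fingers move at their own pace and stop on an object; FORCE is the grip in N (left out, the last holds). Time passes only in rows, so rows that do not move let the fingers close. It gives the time, the measured TCP pose, the force, the opening and the grip force at its end, in the units of the state.
- manip.get_obs(): the state, without advancing time (a new reading comes with each control period).
- capture(name): name is "side" or "top" or "wrist"; returns the picture (384x512x3 uint8, red, green, blue); there is no depth.
- calibration(name): a dict with "mtx" (3x3 intrinsics, pixels), "world_from_camera" (4x4, takes a point from camera to world coordinates). Camera axes: x right, y up, looking along -z (the intrinsics and any distortion apply to the point x, -y, -z); pixel columns grow to the right and rows downward; lengths in m; the calibration is good to about 2 mm. A picture is of the moment at which its call begins: read the wrist's pose just before it. calibration takes no time and is no camera call; for the wrist camera it gives the pose at the moment of the call.
- order.hand_in(): hands the job in; it is judged then, once.
Trained networks look in the newest picture that a camera, given by its name, has taken for a name from the list of things; names that differ only in an ending like _2 or _b are one class to them, and where a whole thing is asked for, a point or a joint stands for the part that bears it (a point fixed in the world has none). Each returns a list of dicts, best first, with "conf" (0 to 1); they miss things now and then, are a little off and sometimes report something else, mostly with a low value. They report only what shows in the picture. A call takes as long as a camera call. They do not tell look-alikes from the thing itself.
- trace(camera, thing): "pixels" (384x512 bool, what is visible of it) and "bbox" ([left, top, right, bottom] in pixels, round what is visible of it).
The state is a dict: "time_s": time; "joint_positions": joint angles; "qd": joint speeds; "effort": joint torques, N m; "tool_pos": TCP position; "orientation": TCP orientation; "ft_force": force on the tool from outside, world axes, zero at the start; "ft_torque": the same for the moment, N m; "grip_width": opening from 0.0 (shut) to 1.0 (fully open); "grip_force": force on a finger pad.
Only numpy, scipy, OpenCV 4.12 (cv2) and the standard library are available. Lean on these libraries where they do the work, as an engineer would, in place of code of your own. Each camera call takes 0.05 s, during which the arm holds its last target. There are 200 camera calls.

## Working session

There is one attempt and no reset: what is moved stays moved. The work goes in short steps, Python scripts to look and compute and a shell command to move; the robot and the scene stay as the last step left them, time stands still between calls to the robot, and variables do not carry over. Pictures are saved under pics/ and viewed, at most 10 in all, crops included, and the job is handed in when it is done.

```bash
mkdir -p pics; ls; cat > h.py <<'E'
import numpy as np,cv2
from plant import manip,capture,calibration,order,trace
def snap(c,n):
    im=capture(c); cv2.imwrite(f'pics/{n}.png',im[:,:,::-1]); return im
E
python3 - <<'E'
from h import *
a=snap('side','s0');b=snap('top','t0')
for c in('side','top'):
    k=calibration(c);print(c,np.round(k['mtx'],1).tolist(),np.round(k['world_from_camera'],3).tolist(),[x for x in k if x not in('mtx','world_from_camera')])
    for t in('plate','hook','pad','rack','short_a','motor'):
        r=trace(c,t)
        for q in r[:4]:
            print(t,round(q['conf'],2),q['bbox'],int(q['pixels'].sum()))
o=manip.get_obs();print(o['time_s'],o['tool_pos'],o['orientation'])
E
```

```text
pics
side [[424.6, 0.0, 255.1], [0.0, 424.6, 188.0], [0.0, 0.0, 1.0]] [[-0.798, 0.312, -0.515, -0.054], [-0.602, -0.38, 0.702, 0.735], [0.023, 0.871, 0.491, 0.684], [0.0, 0.0, 0.0, 1.0]] []
plate 0.89 [297.8, 134.4, 313.5, 194.7] 551
hook 0.98 [267.5, 190.9, 336.0, 280.6] 2515
hook 0.9 [232.8, 125.4, 282.6, 189.7] 1293
hook 0.69 [352.7, 163.7, 415.6, 241.3] 1985
hook 0.63 [274.7, 152.5, 336.7, 220.3] 873
rack 0.86 [172.6, 231.3, 239.6, 282.9] 1511
rack 0.35 [278.2, 152.3, 335.9, 221.8] 862
short_a 0.79 [188.8, 235.1, 205.4, 257.5] 342
short_a 0.69 [199.7, 224.1, 213.4, 246.5] 270
motor 0.72 [294.5, 131.9, 310.4, 194.0] 671
motor 0.71 [218.8, 175.7, 235.6, 197.4] 307
top [[382.1, 0.0, 250.5], [0.0, 382.1, 193.1], [0.0, 0.0, 1.0]] [[0.036, 0.97, -0.241, 0.235], [-0.999, 0.033, -0.014, -0.009], [-0.006, 0.241, 0.97, 1.298], [0.0, 0.0, 0.0, 1.0]] []
plate 0.47 [320.9, 199.2, 336.9, 220.7] 147
hook 0.86 [313.5, 129.9, 367.9, 177.4] 1476
hook 0.75 [319.4, 268.8, 369.0, 310.0] 1581
hook 0.68 [303.6, 196.9, 348.4, 237.3] 1347
hook 0.65 [237.4, 234.3, 289.0, 274.9] 1497
pad 0.38 [227.1, 179.9, 233.9, 206.1] 98
rack 0.84 [192.5, 179.6, 241.3, 213.2] 1254
short_a 0.6 [212.4, 183.4, 217.2, 200.6] 67
short_a 0.51 [197.2, 186.4, 204.7, 203.8] 71
motor 0.74 [293.3, 144.6, 304.3, 160.1] 192
motor 0.4 [229.0, 180.5, 233.5, 208.1] 75
0.7 [ 0.23009658 -0.63460373  0.22260978] [9.84922142e-01 1.72998173e-01 4.54011721e-05 6.66641092e-05]
```

```bash
python3 - <<'E'
import cv2,numpy as np
s=cv2.imread('pics/s0.png')[110:290,165:425];t=cv2.imread('pics/t0.png')[120:320,180:380]
cv2.imwrite('pics/s0c.png',cv2.resize(s,None,fx=3,fy=3,interpolation=2));cv2.imwrite('pics/t0c.png',cv2.resize(t,None,fx=3,fy=3,interpolation=2))
E
```

```text
(no output)
```

View pics/s0c.png

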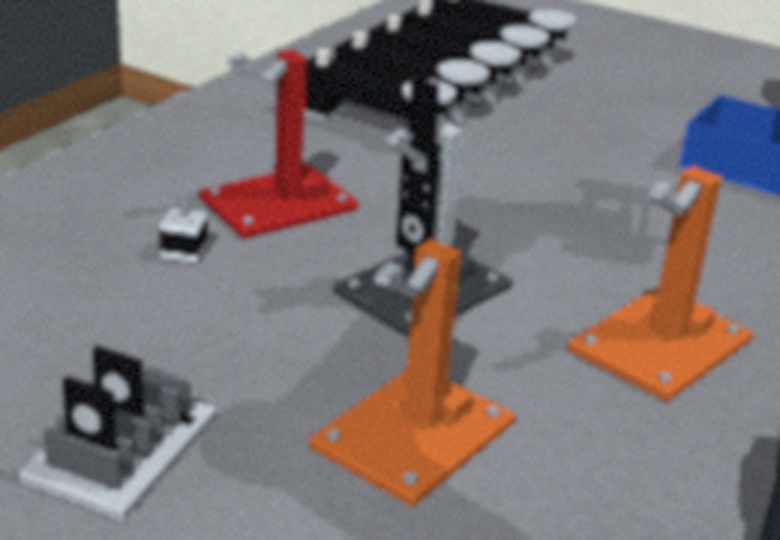

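View pics/t0c.png

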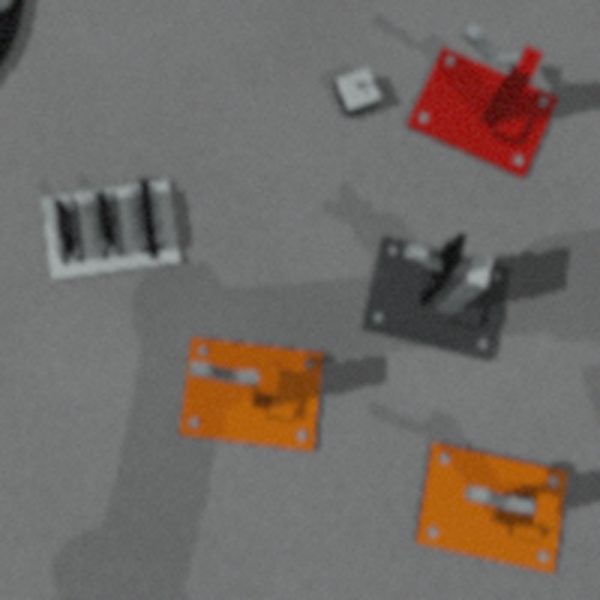

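Side view: the dark steel stand with the plate is at about px (305,173), the rack at (205,257) with short plates in two slots, and the free slot farthest from the orange stands' near side. In the top view the dark base is at (325,218). The rack is at (218,197) with its free slot at about (230,193), on the hook side.

```bash
cat >> h.py <<'E'
def ray(c,uv,z,k=None):
    k=k or calibration(c);M=k['mtx'];T=k['world_from_camera']
    d=np.array([(uv[0]-M[0,2])/M[0,0],-(uv[1]-M[1,2])/M[1,1],-1]);d=T[:3,:3]@d;p=T[:3,3]
    return p+d*(z-p[2])/d[2]
def proj(c,P,k=None):
    k=k or calibration(c);M=k['mtx'];T=np.linalg.inv(k['world_from_camera'])
    q=(T[:3,:3]@np.atleast_2d(P).T).T+T[:3,3]
    return np.c_[M[0,0]*q[:,0]/-q[:,2]+M[0,2],M[1,1]*-q[:,1]/-q[:,2]+M[1,2]]
E
python3 - <<'E'
from h import *
f=lambda c:np.array([180+c[0]/3,120+c[1]/3])
g=lambda c:np.array([165+c[0]/3,110+c[1]/3])
for n,cs in dict(hook=[(385,237),(508,265),(495,357),(363,328)],rack=[(42,198),(172,180),(180,262),(50,277)]).items():
    P=np.array([ray('top',f(c),.012) for c in cs]);print(n,P.mean(0).round(3),'edges',[np.round(np.hypot(*(P[(i+1)%4]-P[i])[:2]),3) for i in range(4)],
     'yaw long', [np.degrees(np.arctan2(*(P[a]-P[b])[1::-1])).round(1) for a,b in((0,1),(3,2))],'short',[np.degrees(np.arctan2(*(P[a]-P[b])[1::-1])).round(1) for a,b in((0,3),(1,2))])
for n,cs in dict(hook=[(335,288),(410,335),(512,284)],rack=[(20,475),(125,517),(215,408)]).items():
    print('side',n,[ray('side',g(c),.012).round(3).tolist() for c in cs])
E
```

```text
hook [ 0.473 -0.25   0.012] edges [np.float64(0.143), np.float64(0.107), np.float64(0.15), np.float64(0.109)] yaw long [np.float64(78.7), np.float64(79.4)] short [np.float64(-13.2), np.float64(-9.3)]
rack [0.539 0.125 0.012] edges [np.float64(0.153), np.float64(0.098), np.float64(0.15), np.float64(0.094)] yaw long [np.float64(100.1), np.float64(98.7)] short [np.float64(9.7), np.float64(7.9)]
side hook [[0.534, -0.179, 0.012], [0.431, -0.154, 0.012], [0.399, -0.298, 0.012]]
side rack [[0.57, 0.214, 0.012], [0.471, 0.198, 0.012], [0.504, 0.049, 0.012]]
```

```bash
cat >> h.py <<'E'
from scipy.spatial.transform import Rotation as Ro
def pose():
    o=manip.get_obs();return np.array(o['tool_pos']),Ro.from_quat(o['orientation']),o
def yawR(deg,lean=0):
    # tool down, tool y along world heading deg; lean: tool body tilted back by lean deg opposite to heading+180..
    y=np.array([np.cos(np.radians(deg)),np.sin(np.radians(deg)),0]);z=np.array([0,0,-1.]);x=np.cross(y,z)
    return Ro.from_rotvec(np.radians(lean)*x)*Ro.from_matrix(np.c_[x,y,z])
def plan(p,R):
    p0,R0,o=pose();print('shift mm (tool)',(R0.inv().apply(np.array(p)-p0)*1000).round(1),'turn after',(R0.inv()*R).as_rotvec().round(3))
E
python3 - <<'E'
from h import *
p,R,o=pose();k=calibration('wrist');T=k['world_from_camera'];print(k['mtx'].round(0).tolist())
print('cam in tool',R.inv().apply(T[:3,3]-p).round(3),'view dir in tool',R.inv().apply(-T[:3,2]).round(3),'up',R.inv().apply(T[:3,1]).round(3))
plan([.45,-.34,.36],yawR(-101))
E
```

```text
[[273.0, 0.0, 256.0], [0.0, 273.0, 194.0], [0.0, 0.0, 1.0]]
cam in tool [ 0.076 -0.    -0.162] view dir in tool [-0.277  0.     0.961] up [ 0.961 -0.     0.277]
shift mm (tool) [ 307.1 -202.  -137.4] turn after [ 0.   -0.    0.54]
```

```bash
python3 -m handwheel '[[[0,0,-45,0,0,0],[0,0,-45,0,0,0],[0,0,-45,0,0,0],[40,-25,0,0,0,0],[40,-25,0,0,0,0],[40,-25,0,0,0,0],[40,-25,0,0,0,0],[40,-25,0,0,0,0],[40,-25,0,0,0,0],[40,-25,0,0,0,0],[27,-27,0,0,0,0],[0,0,0,0,0,0.135],[0,0,0,0,0,0.135],[0,0,0,0,0,0.135],[0,0,0,0,0,0.135],[0,0,0,0,0,0],[0,0,0,0,0,0]]]' 87 10
python3 - <<'E'
from h import *
p,R,o=pose();print(p,o['joint_positions'])
snap('wrist','w1')
for t in('plate','hook'):
    for q in trace('wrist',t)[:3]: print(t,q['conf'],q['bbox'],q['pixels'].sum())
cv2.imwrite('pics/w1b.png',cv2.resize(cv2.imread('pics/w1.png'),None,fx=1.5,fy=1.5,interpolation=2))
E
```

```text
time_s: 2.4
tool_pos: [0.4499, -0.3399, 0.3576]
orientation: [0.996, -0.094, 0.0, 0.0]
ft_force: [0.3, 0.6, -0.2]
grip_width: 0.999
grip_force: 0.0
[ 0.44988522 -0.33994125  0.3576427 ] [ 0.70582404  0.20414567 -0.16154915  1.6016738   0.03354946  1.33827153
 -1.2202175 ]
plate 0.75 [140.4, 143.5, 190.8, 192.4] 1281
plate 0.22 [126.9, 116.7, 248.4, 185.0] 4553
hook 0.92 [214.2, 230.6, 293.6, 316.5] 2291
hook 0.69 [73.7, 200.1, 157.6, 255.4] 2967
hook 0.56 [158.1, 0.0, 255.0, 56.3] 4535
```

View pics/w1b.png

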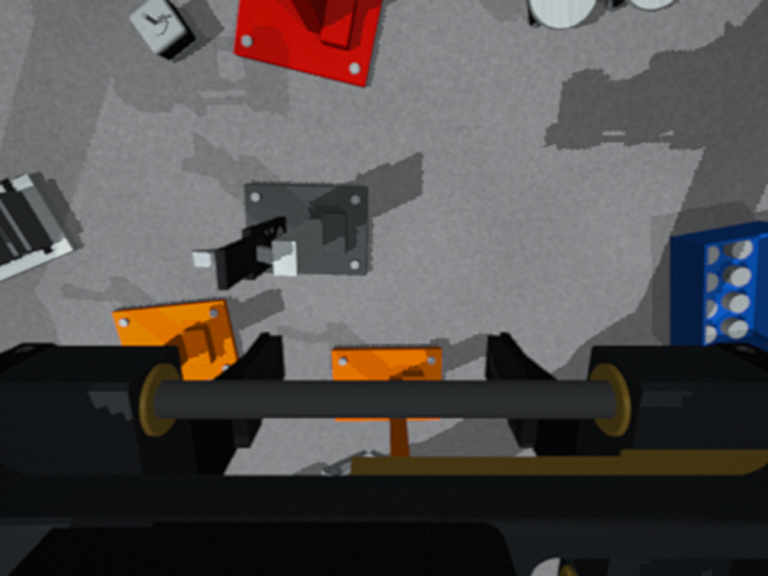

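Wrist view: dark base corners at about (163,122), (246,125), (245,183). The white post top is at about (190,172) and the plate's tab top edge at about (145,182), in 512x384 pixels.

```bash
cat >> h.py <<'E'
from scipy.optimize import least_squares
E
python3 - <<'E'
from h import *
k=calibration('wrist')
for c in[(245,183),(369,187),(367,275)]: print('base',ray('wrist',np.array(c)/1.5,.012,k).round(4))
for c in[(272,240),(297,240),(297,275),(273,275)]: print('post',ray('wrist',np.array(c)/1.5,.180,k).round(4))
for c in[(218,288),(216,262)]: print('tab',ray('wrist',np.array(c)/1.5,.235,k).round(4))
B=np.array([[55,55,12],[55,-55,12],[-95,-55,12],[-95,55,12]])/1e3
W=np.array([(245,183),(369,187),(367,275)])/1.5
Tp=np.array([(385,237),(508,265),(495,357),(363,328)])/3+[180,120]
Sd=np.array([(335,288),(410,335),(512,284)])/3+[165,110]
kt,ks=calibration('top'),calibration('side')
# correspond: which base corner is which: +x hook is toward +y world; hook y = rot90
def w(B,v): c,s=np.cos(v[2]),np.sin(v[2]);return np.c_[v[0]+c*B[:,0]-s*B[:,1],v[1]+s*B[:,0]+c*B[:,1],B[:,2]]
def res(v,full=True):
    # far(+x world)=hook -y
    r=[proj('wrist',w(B[[1,2,3]],v),k)-W]
    if full:r+=[(proj('top',w(B[[1,2,3,0]],v),kt)-Tp),(proj('side',w(B[[1,0,3]],v),ks)-Sd)]
    return np.concatenate(r).ravel()
for f in(False,True):
    s=least_squares(res,[.477,-.23,1.38],args=(f,));print(s.x.round(4),np.degrees(s.x[2]).round(1),np.abs(s.fun).max().round(1))
v=s.x
P=np.array([[-42,15,180],[-22,15,180],[-42,-15,180],[-22,-15,180],[4,15,235],[-4,15,235],[4,-15,235],[-4,-15,235]])/1e3
print((proj('wrist',w(P,v),k)*1.5).round(0).tolist())
E
```

```text
base [ 0.5442 -0.188   0.012 ]
base [ 0.5115 -0.333   0.012 ]
base [ 0.4053 -0.3088  0.012 ]
post [ 0.4891 -0.2521  0.18  ]
post [ 0.4852 -0.2726  0.18  ]
post [ 0.456  -0.2652  0.18  ]
post [ 0.4599 -0.2451  0.18  ]
tab [ 0.4685 -0.2212  0.235 ]
tab [ 0.4872 -0.2256  0.235 ]
[ 0.4789 -0.2287  1.3485] 77.3 0.5
[ 0.4777 -0.2286  1.359 ] 77.9 2.1
[[299.0, 277.0], [276.0, 276.0], [298.0, 242.0], [274.0, 241.0], [220.0, 294.0], [231.0, 294.0], [217.0, 253.0], [228.0, 253.0]]
```

```bash
python3 - <<'E'
from h import *
plan([.4785,-.228,.203],yawR(-102.7))
E
```

```text
shift mm (tool) [   6.9 -115.4  154.6] turn after [ 0.    -0.     0.031]
```

```bash
python3 -m handwheel '[[[0,0,0,0,0,0.031],[3,-38.5,0,0,0,0],[0,-38.5,0,0,0,0],[0,-38.5,0,0,0,0],[0,0,0,0,0,0],[0,0,40,0,0,0],[0,0,40,0,0,0],[0,0,30,0,0,0],[0,0,25,0,0,0],[0,0,19,0,0,0],[0,0,0,0,0,0]]]' 87 
python3 - <<'E'
from h import *
plan([.4785,-.228,.203],yawR(-102.7))
snap('wrist','w2')
E
```

```text
time_s: 3.65
tool_pos: [0.4763, -0.2281, 0.2009]
orientation: [0.994, -0.111, -0.003, -0.001]
ft_force: [-0.5, -0.1, 0.4]
grip_width: 0.998
grip_force: 0.0
shift mm (tool) [ 2.1 -0.6 -2.1] turn after [-0.001  0.006 -0.001]
```

View pics/w2.png

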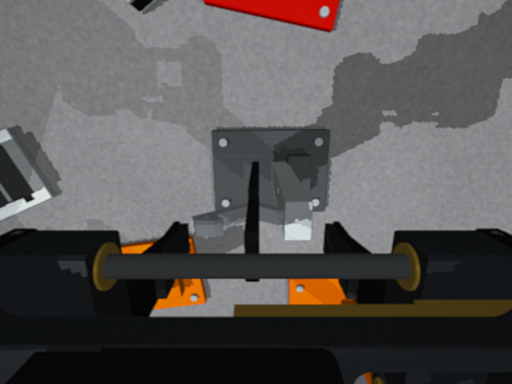

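The plate is edge-on between the open fingers at column ~253, midway between the fingers (182 and 330), so it is well centred.

```bash
python3 -m handwheel '[[[2,0,-2,0,0,0],[0,0,0,0,0,0],[0,0,0,0,0,0],[0,0,0,0,0,0],[0,0,0,0,0,0],[0,0,0,0,0,0],[0,0,0,0,0,0],[0,0,0,0,0,0]]]' 0 8
python3 -m handwheel '[[[0,0,0,0,0,0],[0,0,0,0,0,0],[0,0,0,0,0,0]]]' 0 30
```

```text
time_s: 4.5
tool_pos: [0.4803, -0.2285, 0.2056]
orientation: [0.994, -0.111, 0.0, 0.0]
ft_force: [0.2, -0.5, 0.4]
grip_width: 0.356
grip_force: 0.0
time_s: 4.8
tool_pos: [0.4804, -0.2281, 0.2055]
orientation: [0.994, -0.111, 0.0, -0.0]
ft_force: [0.5, 5.5, 0.9]
grip_width: 0.092
grip_force: 29.9
```

```bash
cat > st.py <<'E'
import sys
from h import *
# hook frame state, window centre & arm normal offset; optional: baseline-limited check
V=np.array([.4785,-.2285]);a=np.radians(77.3);L=53.2
def st():
    p,R,o=pose();f=np.array(o['ft_force']);d=p[:2]-V
    X=1e3*(d@[np.cos(a),np.sin(a)]);Y=1e3*(d@[-np.sin(a),np.cos(a)]);Z=1e3*p[2]
    zt=R.apply([0,0,1]);th=np.arctan2(zt[:2]@[np.cos(a),np.sin(a)],-zt[2])
    W=np.array([X+L*np.sin(th),Z-L*np.cos(th)])
    q=np.radians(35);u=np.array([np.cos(q),np.sin(q)]);n=np.array([-u[1],u[0]]);w=W-[0,160]
    F=np.array([f[:2]@[np.cos(a),np.sin(a)],f[2]])
    return dict(X=X,Y=Y,Z=Z,lean=np.degrees(th),W=W,t=w@u,off=w@n+4,F=F,Fn=F@[-np.sin(th),np.cos(th)],f=f,grip=o['grip_width']*87,time=o['time_s'],tau=np.array(o['ft_torque']))
if __name__=='__main__':
    s=st();print('t=%.2f'%s['time'],'TCP X %.1f Y %.1f Z %.1f lean %.1f'%(s['X'],s['Y'],s['Z'],s['lean']),'W',s['W'].round(1),'t %.1f off %.2f'%(s['t'],s['off']),'F',s['f'].round(1),'FX %.1f Fnorm %.1f'%(s['F'][0],s['Fn']),'tau',s['tau'].round(2))
    if len(sys.argv)>2: sys.exit(int(abs(s['Fn']-float(sys.argv[1]))>float(sys.argv[2])))
E
python3 st.py; python3 -m handwheel '[[[0,0,-1,0,0,0],[0,0,-1,0,0,0],[0,0,-1,0,0,0],[0,0,0,0,0,0],[0,0,0,0,0,0]]]' >/dev/null; python3 st.py
python3 - <<'E'
from st import *
# rows for lean 0->35 while t 0->17
c,s=np.cos(np.radians(35)),np.sin(np.radians(35))
def tcp(t,th): 
    W=np.array([0,155.1])+t*np.array([c,s]);return W+L*np.array([-np.sin(th),np.cos(th)])
N=6;ths=np.radians(np.linspace(0,35,N+1));ts=np.linspace(0,17,N+1);sc=st();p0=tcp(ts[0],0)
print('start corr X,Z',p0-[sc['X'],sc['Z']])
for i in range(N):
    d=tcp(ts[i+1],ths[i+1])-tcp(ts[i],ths[i]);th=ths[i]
    yt=np.array([-np.cos(th),-np.sin(th)]);zt=np.array([np.sin(th),-np.cos(th)])
    print([0,round(d@yt,1),round(d@zt,1),round(ths[1],3),0,0])
E
```

```text
t=4.80 TCP X 0.8 Y -1.8 Z 205.5 lean 0.0 W [  0.9 152.3] t -3.7 off -2.76 F [0.5 5.5 0.9] FX 5.5 Fnorm 0.9 tau [ 1.57 -0.35 -0.04]
t=5.30 TCP X 0.3 Y -1.7 Z 208.5 lean -0.0 W [  0.3 155.3] t -2.5 off -0.01 F [ 0.3 -0.1 -2.7] FX -0.1 Fnorm -2.7 tau [ 0.02  0.02 -0.03]
start corr X,Z [-0.29487689 -0.20764955]
[0, np.float64(3.1), np.float64(-1.3), np.float64(0.102), 0, 0]
[0, np.float64(2.9), np.float64(-1.1), np.float64(0.102), 0, 0]
[0, np.float64(2.8), np.float64(-0.8), np.float64(0.102), 0, 0]
[0, np.float64(2.7), np.float64(-0.6), np.float64(0.102), 0, 0]
[0, np.float64(2.6), np.float64(-0.3), np.float64(0.102), 0, 0]
[0, np.float64(2.6), np.float64(-0.0), np.float64(0.102), 0, 0]
```

```bash
python3 -m handwheel '[[[0,3.1,-1.3,0.102,0,0],[0,2.9,-1.1,0.102,0,0],[0,0,0,0,0,0]]]' >/dev/null; python3 st.py -2.7 4 && python3 -m handwheel '[[[0,2.8,-0.8,0.102,0,0],[0,2.7,-0.6,0.102,0,0],[0,0,0,0,0,0]]]' >/dev/null && python3 st.py -2.5 4 && python3 -m handwheel '[[[0,2.6,-0.3,0.102,0,0],[0,2.6,0,0.102,0,0],[0,0,0,0,0,0],[0,0,0,0,0,0]]]' >/dev/null && python3 st.py
```

```text
t=5.60 TCP X -10.4 Y -1.3 Z 209.9 lean 11.6 W [  0.2 157.8] t -1.1 off 2.06 F [-1.  -0.9 -0.9] FX -1.1 Fnorm -0.6 tau [-0.5   0.22  0.04]
t=5.90 TCP X -14.7 Y -1.0 Z 208.9 lean 23.2 W [  6.3 160. ] t 5.2 off 0.43 F [-0.6 -0.6 -2.7] FX -0.7 Fnorm -2.2 tau [-0.78  0.23 -0.04]
t=6.30 TCP X -14.9 Y -1.7 Z 208.5 lean 34.9 W [ 15.5 164.8] t 15.5 off -0.95 F [ 0.4  1.3 -1.7] FX 1.3 Fnorm -2.1 tau [-0.8   0.21  0.03]
```

```bash
Z='[0,0,0,0,0,0]'
python3 -m handwheel '[[[0,0,1.5,0,0,0],[0,0,1.5,0,0,0],[0,0,0,0,0,0]]]' >/dev/null; python3 st.py -2.1 1.8 && 
python3 -m handwheel '[[[0,0,0.7,0,0,0],[0,0,0,0,0,0]]]' >/dev/null; python3 st.py -2.1 1.8 && python3 -m handwheel '[[[0,0,0.7,0,0,0],[0,0,0,0,0,0]]]' >/dev/null && python3 st.py -2.1 1.8 &&  python3 -m handwheel '[[[0,0,0.7,0,0,0],[0,0,0,0,0,0]]]' >/dev/null && python3 st.py -2.1 1.8 && python3 -m handwheel '[[[0,0,0.7,0,0,0],[0,0,0,0,0,0]]]' >/dev/null && python3 st.py -2.1 1.8 && python3 -m handwheel '[[[0,0,0.7,0,0,0],[0,0,0,0,0,0]]]' >/dev/null && python3 st.py -2.1 1.8 && python3 -m handwheel '[[[0,0,0.7,0,0,0],[0,0,0,0,0,0]]]' >/dev/null && python3 st.py -2.1 1.8 && python3 -m handwheel '[[[0,0,0.7,0,0,0],[0,0,0,0,0,0]]]' >/dev/null && python3 st.py -2.1 1.8
```

```text
t=6.60 TCP X -13.0 Y -1.8 Z 206.6 lean 35.0 W [ 17.5 163. ] t 16.0 off -3.54 F [-0.5  0.5 -2.5] FX 0.4 Fnorm -2.3 tau [-0.82  0.24 -0.01]
t=6.80 TCP X -13.8 Y -1.7 Z 205.7 lean 35.0 W [ 16.8 162.1] t 14.9 off -3.88 F [-0.3 -0.4 -1. ] FX -0.5 Fnorm -0.5 tau [-0.85  0.2   0.06]
t=7.00 TCP X -13.7 Y -1.7 Z 204.9 lean 35.1 W [ 16.9 161.4] t 14.6 off -4.56 F [ 0.4  1.2 -1.2] FX 1.3 Fnorm -1.7 tau [-0.86  0.24 -0.01]
t=7.20 TCP X -13.2 Y -1.7 Z 204.3 lean 35.1 W [ 17.3 160.8] t 14.6 off -5.30 F [ 0.8  0.2 -1.8] FX 0.4 Fnorm -1.7 tau [-0.88  0.24  0.01]
t=7.40 TCP X -12.8 Y -1.7 Z 203.8 lean 35.1 W [ 17.8 160.2] t 14.7 off -6.02 F [-0.1 -0.3 -1.5] FX -0.3 Fnorm -1.0 tau [-0.89  0.23 -0.09]
t=7.60 TCP X -12.4 Y -1.8 Z 203.2 lean 35.1 W [ 18.1 159.7] t 14.7 off -6.66 F [ 0.5 -0.4 -0.7] FX -0.3 Fnorm -0.4 tau [-0.88  0.2  -0.02]
t=7.80 TCP X -12.4 Y -1.8 Z 203.1 lean 35.0 W [ 18.2 159.5] t 14.6 off -6.81 F [-1.  -1.9  0.8] FX -2.0 Fnorm 1.8 tau [-0.72  0.42  0.13]
```

```bash

python3 -m handwheel '[[[0,0,-3.5,0,0,0],[0,0,-3.5,0,0,0],[0,-3,0,0,0,0],[0,-3,0,0,0,0],[0,-3,0,0,0,0],[0,-3,0,0,0,0],[0,0,0,0,0,0],[0,0,0,0,0,0]]]' >/dev/null; python3 st.py -1.7 2.2 && 
python3 -m handwheel '[[[0,0,1.5,0,0,0],[0,0,1.5,0,0,0],[0,0,0,0,0,0]]]' >/dev/null && python3 st.py -1.7 2.2 && python3 -m handwheel '[[[0,0,0.7,0,0,0],[0,0,0,0,0,0]]]' >/dev/null && python3 st.py -1.7 2.2 &&  python3 -m handwheel '[[[0,0,0.7,0,0,0],[0,0,0,0,0,0]]]' >/dev/null && python3 st.py -1.7 2.2 && python3 -m handwheel '[[[0,0,0.7,0,0,0],[0,0,0,0,0,0]]]' >/dev/null && python3 st.py -1.7 2.2 && python3 -m handwheel '[[[0,0,0.7,0,0,0],[0,0,0,0,0,0]]]' >/dev/null && python3 st.py -1.7 2.2 && python3 -m handwheel '[[[0,0,0.7,0,0,0],[0,0,0,0,0,0]]]' >/dev/null && python3 st.py -1.7 2.2 && python3 -m handwheel '[[[0,0,0.7,0,0,0],[0,0,0,0,0,0]]]' >/dev/null && python3 st.py -1.7 2.2 && python3 -m handwheel '[[[0,0,0.7,0,0,0],[0,0,0,0,0,0]]]' >/dev/null && python3 st.py -1.7 2.2
```

```text
t=8.60 TCP X -6.1 Y -1.7 Z 215.4 lean 35.1 W [ 24.4 171.8] t 26.8 off -0.35 F [-0.8 -0.2 -1.8] FX -0.3 Fnorm -1.3 tau [-0.93  0.21 -0.01]
t=8.90 TCP X -4.3 Y -1.6 Z 212.6 lean 35.1 W [ 26.2 169. ] t 26.7 off -3.64 F [-0.   0.4 -1.5] FX 0.4 Fnorm -1.4 tau [-0.85  0.27  0.02]
t=9.10 TCP X -4.0 Y -1.7 Z 212.2 lean 35.1 W [ 26.5 168.7] t 26.7 off -4.10 F [-0.5  0.9 -1.3] FX 0.7 Fnorm -1.5 tau [-0.83  0.23 -0.  ]
t=9.30 TCP X -3.6 Y -1.7 Z 211.7 lean 35.1 W [ 26.9 168.1] t 26.7 off -4.79 F [-0.3 -0.2 -1.7] FX -0.3 Fnorm -1.2 tau [-0.87  0.23  0.02]
t=9.50 TCP X -3.2 Y -1.7 Z 211.1 lean 35.1 W [ 27.4 167.6] t 26.8 off -5.52 F [-0.6 -0.8 -1.5] FX -0.9 Fnorm -0.7 tau [-0.84  0.22 -0.04]
t=9.70 TCP X -2.9 Y -1.8 Z 210.6 lean 35.1 W [ 27.6 167.1] t 26.7 off -6.02 F [-0.2 -0.2 -1.3] FX -0.2 Fnorm -0.9 tau [-0.84  0.21  0.03]
t=9.90 TCP X -2.9 Y -1.9 Z 210.5 lean 35.0 W [ 27.7 166.9] t 26.6 off -6.17 F [-0.8 -1.5  2.6] FX -1.6 Fnorm 3.0 tau [-0.68  0.37  0.1 ]
```

```bash

python3 -m handwheel '[[[0,0,-3.5,0,0,0],[0,0,-3.5,0,0,0],[0,2.7,0,0.05,0,0],[0,0,-1.5,0,0,0],[0,0,-1.5,0,0,0],[0,0,0,0,0,0],[0,0,0,0,0,0]]]' >/dev/null; python3 st.py -1.5 2.2 && 
python3 -m handwheel '[[[0,0,-0.7,0,0,0],[0,0,0,0,0,0]]]' >/dev/null && python3 st.py -1.5 2.2 &&  python3 -m handwheel '[[[0,0,-0.7,0,0,0],[0,0,0,0,0,0]]]' >/dev/null && python3 st.py -1.5 2.2 && python3 -m handwheel '[[[0,0,-0.7,0,0,0],[0,0,0,0,0,0]]]' >/dev/null && python3 st.py -1.5 2.2 && python3 -m handwheel '[[[0,0,-0.7,0,0,0],[0,0,0,0,0,0]]]' >/dev/null && python3 st.py -1.5 2.2 && python3 -m handwheel '[[[0,0,-0.7,0,0,0],[0,0,0,0,0,0]]]' >/dev/null && python3 st.py -1.5 2.2 && python3 -m handwheel '[[[0,0,-0.7,0,0,0],[0,0,0,0,0,0]]]' >/dev/null && python3 st.py -1.5 2.2 && python3 -m handwheel '[[[0,0,-0.7,0,0,0],[0,0,0,0,0,0]]]' >/dev/null && python3 st.py -1.5 2.2 && python3 -m handwheel '[[[0,0,-0.7,0,0,0],[0,0,0,0,0,0]]]' >/dev/null && python3 st.py -1.5 2.2
```

```text
t=10.60 TCP X -10.3 Y -1.8 Z 216.7 lean 37.9 W [ 22.4 174.7] t 26.8 off 3.20 F [ 1.  1. -2.] FX 1.2 Fnorm -2.3 tau [-0.88  0.26  0.02]
t=10.80 TCP X -10.8 Y -1.8 Z 217.3 lean 37.9 W [ 21.9 175.3] t 26.7 off 4.01 F [ 1.1  0.2 -2. ] FX 0.4 Fnorm -1.8 tau [-1.02  0.23  0.05]
t=11.00 TCP X -11.4 Y -1.8 Z 217.8 lean 37.9 W [ 21.3 175.8] t 26.5 off 4.76 F [ 0.1 -0.2 -1.6] FX -0.2 Fnorm -1.1 tau [-0.92  0.26  0.02]
t=11.20 TCP X -11.9 Y -1.8 Z 218.3 lean 37.9 W [ 20.8 176.3] t 26.4 off 5.46 F [-0.5  0.  -0.3] FX -0.1 Fnorm -0.1 tau [-0.98  0.27 -0.  ]
t=11.40 TCP X -12.3 Y -1.8 Z 218.8 lean 37.9 W [ 20.4 176.9] t 26.3 off 6.13 F [-0.5 -0.9 -2.3] FX -1.0 Fnorm -1.2 tau [-0.93  0.24  0.  ]
t=11.60 TCP X -12.7 Y -1.7 Z 219.4 lean 37.9 W [ 20.  177.4] t 26.4 off 6.78 F [ 0.1  0.5 -1.6] FX 0.5 Fnorm -1.6 tau [-0.95  0.28 -0.06]
t=11.80 TCP X -12.7 Y -1.6 Z 219.4 lean 37.9 W [ 20.  177.5] t 26.4 off 6.84 F [ 2.1  2.  -6.1] FX 2.4 Fnorm -6.3 tau [-1.12  0.15 -0.1 ]
```

```bash
sed -i 's/abs(s\[.Fn.\]-float(sys.argv\[1\]))>/np.linalg.norm(s["f"]-[0,0,float(sys.argv[1])])>/' st.py
python3 -m handwheel '[[[0,0,2.1,0,0,0],[0,0,0,0,0,0],[0,0,0,0,0,0]]]' >/dev/null; python3 st.py -1.9 2.8 && 
python3 -m handwheel '[[[0,-1.5,0,0,0,0],[0,-1.5,0,0,0,0],[0,0,0,0,0,0]]]' >/dev/null && python3 st.py -1.9 2.8 && python3 -m handwheel '[[[0,-1.5,0,0,0,0],[0,0,0,0,0,0]]]' >/dev/null && python3 st.py -1.9 2.8 &&  python3 -m handwheel '[[[0,-1.5,0,0,0,0],[0,0,0,0,0,0]]]' >/dev/null && python3 st.py -1.9 2.8 &&  python3 -m handwheel '[[[0,-1.5,0,0,0,0],[0,0,0,0,0,0]]]' >/dev/null && python3 st.py -1.9 2.8 &&  python3 -m handwheel '[[[0,-1.5,0,0,0,0],[0,0,0,0,0,0]]]' >/dev/null && python3 st.py -1.9 2.8 &&  python3 -m handwheel '[[[0,-1.5,0,0,0,0],[0,0,0,0,0,0]]]' >/dev/null && python3 st.py -1.9 2.8 &&  python3 -m handwheel '[[[0,-1.5,0,0,0,0],[0,0,0,0,0,0]]]' >/dev/null && python3 st.py -1.9 2.8 &&  python3 -m handwheel '[[[0,-1.5,0,0,0,0],[0,0,0,0,0,0]]]' >/dev/null && python3 st.py -1.9 2.8
```

```text
t=12.10 TCP X -12.0 Y -1.8 Z 218.4 lean 37.9 W [ 20.6 176.4] t 26.3 off 5.60 F [-0.3 -1.2 -1.6] FX -1.2 Fnorm -0.5 tau [-0.94  0.21 -0.03]
t=12.40 TCP X -9.2 Y -1.9 Z 220.4 lean 37.9 W [ 23.5 178.4] t 29.8 off 5.62 F [ 0.1 -0.2 -2.3] FX -0.1 Fnorm -1.8 tau [-0.93  0.26 -0.03]
t=12.60 TCP X -8.1 Y -1.8 Z 221.2 lean 37.9 W [ 24.6 179.2] t 31.2 off 5.63 F [-0.3 -0.5 -1.5] FX -0.6 Fnorm -0.8 tau [-0.9   0.18 -0.03]
t=12.80 TCP X -6.9 Y -1.8 Z 222.1 lean 37.9 W [ 25.8 180.1] t 32.6 off 5.68 F [ 0.2 -0.7 -0.9] FX -0.6 Fnorm -0.3 tau [-0.87  0.24 -0.03]
t=13.00 TCP X -5.7 Y -1.8 Z 223.0 lean 37.9 W [ 27. 181.] t 34.2 off 5.72 F [ 0.4 -0.  -1.8] FX 0.1 Fnorm -1.5 tau [-0.89  0.16 -0.  ]
t=13.20 TCP X -4.5 Y -1.8 Z 223.9 lean 37.9 W [ 28.2 182. ] t 35.7 off 5.82 F [ 0.4 -0.2 -1.2] FX -0.1 Fnorm -0.9 tau [-0.9   0.27 -0.01]
t=13.40 TCP X -3.4 Y -1.8 Z 224.8 lean 37.9 W [ 29.3 182.9] t 37.1 off 5.90 F [-0.9  0.2 -2.2] FX -0.0 Fnorm -1.7 tau [-0.96  0.21  0.04]
t=13.60 TCP X -2.2 Y -1.8 Z 225.7 lean 37.9 W [ 30.5 183.8] t 38.6 off 5.98 F [-0.5  0.1 -2.1] FX 0.0 Fnorm -1.7 tau [-0.93  0.26 -0.01]
t=13.80 TCP X -1.0 Y -1.8 Z 226.7 lean 37.9 W [ 31.7 184.7] t 40.2 off 6.06 F [ 0.8  0.2 -1.8] FX 0.3 Fnorm -1.6 tau [-0.95  0.27  0.05]
```

```bash
M='python3 -m handwheel'
python3 -m handwheel '[[[0,-1.5,0,0,0,0],[0,-1.5,0,0,0,0],[0,0,0,0,0,0]]]' >/dev/null; python3 st.py -1.9 2.8 && python3 -m handwheel '[[[0,-1.5,0,0,0,0],[0,-1.5,0,0,0,0],[0,0,0,0,0,0]]]' >/dev/null && python3 st.py -1.9 2.8 && python3 -m handwheel '[[[0,-1.5,0,0,0,0],[0,-1.5,0,0,0,0],[0,0,0,0,0,0]]]' >/dev/null && python3 st.py -1.9 2.8 && python3 -m handwheel '[[[0,-2,0,0,0,0],[0,-2,0,0,0,0],[0,0,0,0,0,0]]]' >/dev/null && python3 st.py -1.9 2.8 && python3 -m handwheel '[[[0,-3,0,0,0,0],[0,-3,0,0,0,0],[0,0,0,0,0,0]]]' >/dev/null && python3 st.py -1.9 2.8 && python3 -m handwheel '[[[0,-5,0,0,0,0],[0,-10,0,0,0,0],[0,-15,0,0,0,0],[0,-15,0,0,0,0],[0,0,0,0,0,0]]]' >/dev/null && python3 st.py
```

```text
t=14.10 TCP X 1.5 Y -1.8 Z 228.6 lean 37.9 W [ 34.2 186.6] t 43.3 off 6.19 F [-0.3 -0.7 -1.4] FX -0.8 Fnorm -0.6 tau [-0.94  0.26 -0.1 ]
t=14.40 TCP X 3.8 Y -1.9 Z 230.4 lean 37.9 W [ 36.5 188.5] t 46.2 off 6.38 F [ 0.3 -0.6 -1.1] FX -0.5 Fnorm -0.6 tau [-0.89  0.22 -0.02]
t=14.70 TCP X 6.2 Y -1.8 Z 232.2 lean 37.9 W [ 38.9 190.3] t 49.2 off 6.52 F [-0.7 -0.1 -0.7] FX -0.3 Fnorm -0.4 tau [-0.9   0.25 -0.  ]
t=15.00 TCP X 9.5 Y -1.9 Z 234.8 lean 37.9 W [ 42.2 192.8] t 53.4 off 6.70 F [-0.4 -0.1 -1. ] FX -0.2 Fnorm -0.7 tau [-0.88  0.18 -0.04]
t=15.30 TCP X 14.3 Y -1.9 Z 238.6 lean 37.9 W [ 47.1 196.7] t 59.6 off 7.06 F [-0.1  0.5 -1.3] FX 0.4 Fnorm -1.3 tau [-0.93  0.26 -0.04]
t=15.80 TCP X 52.3 Y -2.3 Z 268.2 lean 37.9 W [ 85.  226.2] t 107.7 off 9.46 F [ 1.2  0.9 -2.5] FX 1.1 Fnorm -2.7 tau [-0.85  0.16 -0.01]
```

```bash

python3 -m handwheel '[[[0,-25,0,0,0,0],[0,-25,0,0,0,0],[0,-10,0,-0.13,0,0],[0,-10,0,-0.13,0,0],[0,0,0,-0.134,0,0],[0,0,0,-0.134,0,0],[0,0,0,-0.133,0,0],[0,0,0,0,0,0],[0,0,0,0,0,0]]]' 
python3 - <<'E'
from h import *
plan([.50,.03,.36],yawR(-81))
E
```

```text
time_s: 16.7
tool_pos: [0.5033, -0.1258, 0.3077]
orientation: [0.994, -0.111, -0.0, -0.002]
ft_force: [-0.9, -0.4, -1.6]
grip_width: 0.087
grip_force: 30.0
shift mm (tool) [ -37.5 -151.4  -51.8] turn after [-0.003  0.    -0.379]
```

```bash

python3 -m handwheel '[[[0,0,-26,0,0,0],[0,0,-26,0,0,0],[-10,-38,0,0,0,-0.095],[-10,-38,0,0,0,-0.095],[-10,-38,0,0,0,-0.095],[-5,-38,0,0,0,-0.094],[0,0,0,0,0,0],[0,0,0,0,0,0],[0,0,0,0,0,0]]]' 
python3 - <<'E'
from h import *
p,R,o=pose();k=calibration('wrist');snap('wrist','w3')
for t in('pad','rack','short_a'):
    for q in trace('wrist',t)[:3]:
        ys,xs=np.nonzero(q['pixels']);print(t,round(q['conf'],2),np.round(q['bbox']),len(xs))
        if t=='pad': print([ray('wrist',(u,v),.014,k).round(4).tolist() for u,v in cv2.boxPoints(cv2.minAreaRect(np.c_[xs,ys].astype(np.float32)))])
print('slot proj',proj('wrist',[[.546,.080,.012]],k))
cv2.imwrite('pics/w3b.png',cv2.resize(cv2.imread('pics/w3.png'),None,fx=1.5,fy=1.5,interpolation=2))
E
```

```text
time_s: 17.6
tool_pos: [0.4813, 0.0251, 0.3595]
orientation: [0.997, 0.075, -0.0, -0.001]
ft_force: [0.6, -0.0, -2.4]
grip_width: 0.089
grip_force: 30.0
pad 0.72 [161.  85. 248. 143.] 3807
[[0.5782, 0.2105, 0.014], [0.606, 0.0644, 0.014], [0.5073, 0.0462, 0.014], [0.4775, 0.2008, 0.014]]
pad 0.66 [225.  80. 235. 139.] 294
[[0.6021, 0.099, 0.014], [0.6042, 0.0886, 0.014], [0.5102, 0.071, 0.014], [0.5079, 0.082, 0.014]]
rack 0.89 [164.  84. 249. 146.] 3747
short_a 0.82 [159. 101. 176. 133.] 499
slot proj [[231.74191973 117.04219252]]
```

View pics/w3b.png

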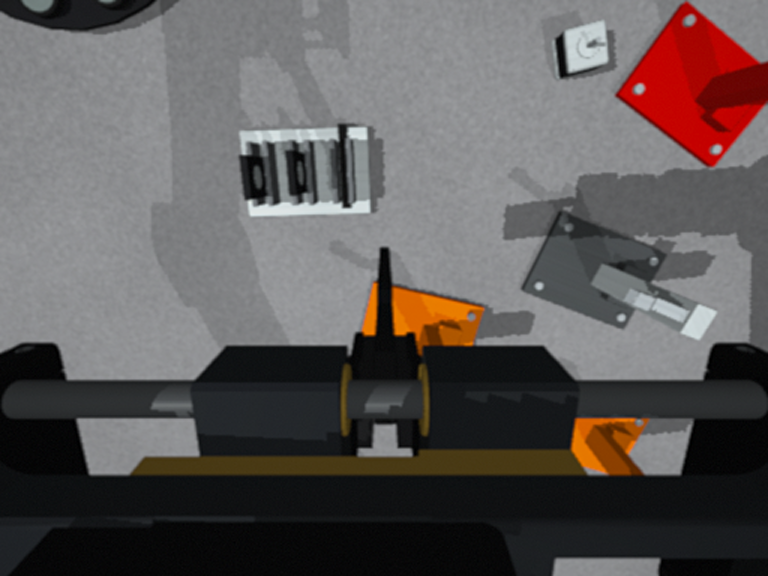

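Wrist view: the free slot with the dark pad strip is at about (231,110), with short plates at (171,117) and (200,113). The dark stand is empty at (395,178).

```bash

python3 -m handwheel '[[[0,-24,20,0,0,-0.025],[0,-24,25,0,0,0],[0,0,25,0,0,0],[0,0,20,0,0,0],[0,0,0,0,0,0],[0,0,0,0,0,0],[0,0,0,0,0,0]]]' 
python3 - <<'E'
from h import *
p,R,o=pose();k=calibration('wrist');im=snap('wrist','w4')
for q in trace('wrist','pad')[:3]:
    ys,xs=np.nonzero(q['pixels']);print(round(q['conf'],2),np.round(q['bbox']),len(xs))
    P=np.array([ray('wrist',(u,v),.014,k) for u,v in cv2.boxPoints(cv2.minAreaRect(np.c_[xs,ys].astype(np.float32)))]);print(P.round(4).tolist(),P.mean(0).round(4))
cv2.imwrite('pics/w4b.png',cv2.resize(im[30:190,150:340,::-1],None,fx=4,fy=3.7,interpolation=2)[:592])
E
```

```text
time_s: 18.5
tool_pos: [0.474, 0.0752, 0.2713]
orientation: [0.996, 0.09, 0.001, -0.001]
ft_force: [-0.4, -1.1, -1.9]
grip_width: 0.089
grip_force: 30.0
0.88 [255.  74. 266. 144.] 455
[[0.6021, 0.0978, 0.014], [0.6036, 0.0894, 0.014], [0.5112, 0.0719, 0.014], [0.5095, 0.0809, 0.014]] [0.5566 0.085  0.014 ]
```

View pics/w4b.png

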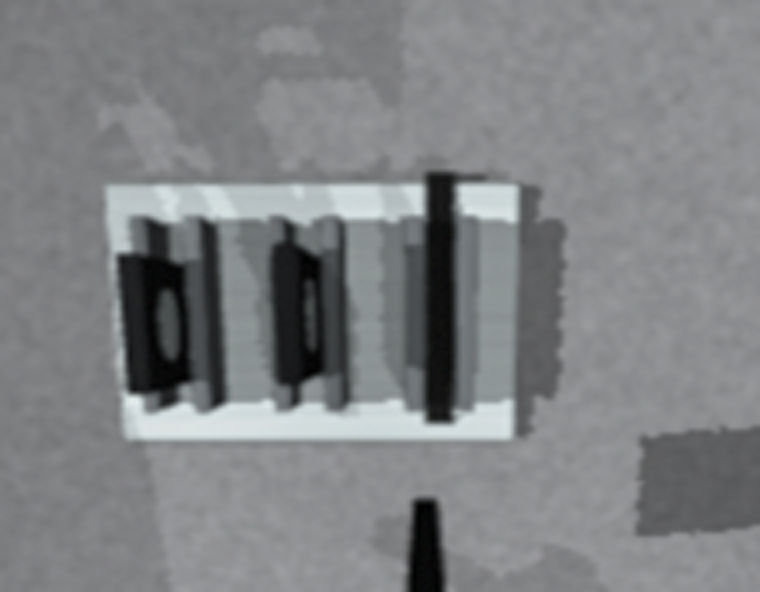

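Wrist view: the pad strip runs from (260,77) to (260,144), across the slot's centre at about (260,114). The held plate's foot is at (256,165).

```bash

python3 -m handwheel '[[[26,2,0,0,0,0],[27,2,0,0,0,0],[27,1,0,0,0,0],[0,0,20,0,0,0],[0,0,20,0,0,0],[0,0,18,0,0,0],[0,0,0,0,0,0],[0,0,0,0,0,0],[0,0,0,0,0,0]]]' 
python3 - <<'E'
from h import *
p,R,o=pose();k=calibration('wrist');im=snap('wrist','w5')
print(p,'x-heading',np.degrees(np.arctan2(*R.apply([1,0,0])[1::-1])),'tilt',R.apply([0,0,1]))
# expected foot centre + slot wall tops in picture
S=np.array([.5513,.0840]);e=np.array([np.cos(np.radians(10.4)),np.sin(np.radians(10.4))]);n=np.array([-e[1],e[0]])
print('err slot-foot in tool',(R.inv().apply(np.r_[S-p[:2],0])*1e3).round(1))
print(proj('wrist',[np.r_[S+e*a+n*b,.047] for a in(.035,-.035) for b in(.006,-.006)],k).round(1).tolist())
cv2.imwrite('pics/w5b.png',cv2.resize(im[110:260,160:350,::-1],None,fx=4,fy=4,interpolation=2))
E
```

```text
time_s: 19.5
tool_pos: [0.5536, 0.0851, 0.2136]
orientation: [0.996, 0.09, 0.002, -0.001]
ft_force: [0.3, 0.4, -2.1]
grip_width: 0.09
grip_force: 30.0
[0.55360115 0.08506005 0.21358236] x-heading 10.351352681961686 tilt [ 0.00303495  0.00136231 -0.99999447]
err slot-foot in tool [-2.5  0.6 -0. ]
[[251.9, 153.1], [261.9, 153.1], [252.2, 208.3], [261.7, 208.3]]
```

View pics/w5b.png

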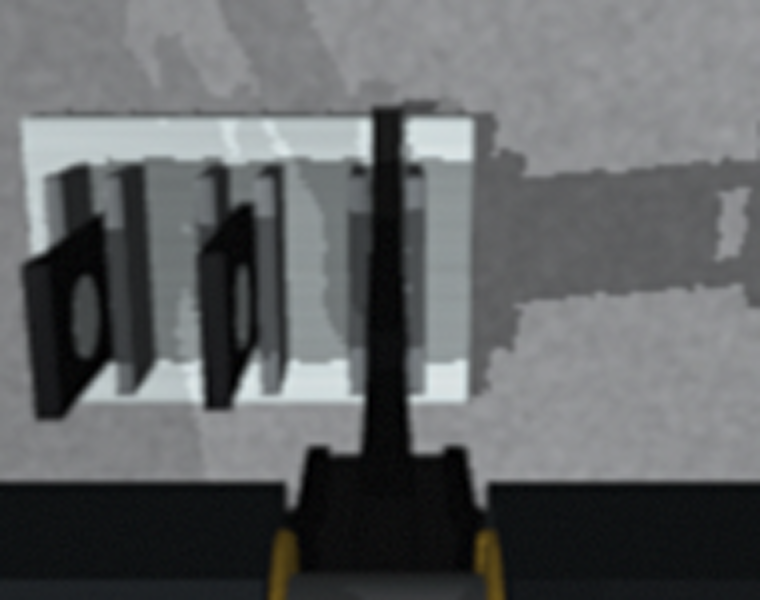

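The plate's foot (about (256,185)) sits midway between the free slot's walls (outer edges at columns 247 and 266), so I can lower it.

```bash

python3 -m handwheel '[[[0,0,8,0,0,0],[0,0,8,0,0,0],[0,0,0,0,0,0]]]'>/dev/null; python3 st.py -2 2.8 && python3 -m handwheel '[[[0,0,6,0,0,0],[0,0,6,0,0,0],[0,0,0,0,0,0]]]'>/dev/null && python3 st.py -2 2.8 && python3 -m handwheel '[[[0,0,5,0,0,0],[0,0,5,0,0,0],[0,0,0,0,0,0]]]'>/dev/null && python3 st.py -2 2.8 && python3 -m handwheel '[[[0,0,2.5,0,0,0],[0,0,2,0,0,0],[0,0,0,0,0,0],[0,0,0,0,0,0]]]'>/dev/null && python3 st.py -2 2.8 && python3 -m handwheel '[[[0,0,1,0,0,0],[0,0,0,0,0,0]]]'>/dev/null && python3 st.py -2 2.8 && python3 -m handwheel '[[[0,0,0.7,0,0,0],[0,0,0,0,0,0]]]'>/dev/null && python3 st.py -2 2.8 && python3 -m handwheel '[[[0,0,0.7,0,0,0],[0,0,0,0,0,0]]]'>/dev/null && python3 st.py -2 2.8 && python3 -m handwheel '[[[0,0,0.7,0,0,0],[0,0,0,0,0,0]]]'>/dev/null && python3 st.py -2 2.8
```

```text
t=19.85 TCP X 321.3 Y -2.5 Z 194.6 lean -0.0 W [321.3 141.4] t 252.5 off -195.54 F [ 0.2  0.9 -1.6] FX 0.9 Fnorm -1.6 tau [0.06 0.03 0.04]
t=20.15 TCP X 321.6 Y -2.8 Z 182.9 lean 0.0 W [321.6 129.7] t 246.1 off -205.29 F [-0.4  0.3 -0.6] FX 0.2 Fnorm -0.6 tau [-0.    0.02  0.05]
t=20.45 TCP X 321.6 Y -3.0 Z 173.2 lean 0.0 W [321.7 120. ] t 240.5 off -213.27 F [-0.9 -0.4 -2.5] FX -0.6 Fnorm -2.5 tau [-0.06  0.02 -0.01]
t=20.85 TCP X 322.0 Y -3.5 Z 169.6 lean 0.1 W [322.  116.4] t 238.8 off -216.44 F [-0.5  0.4 -0.9] FX 0.2 Fnorm -0.9 tau [ 0.05 -0.01  0.03]
t=21.05 TCP X 321.9 Y -3.4 Z 168.5 lean 0.1 W [322.  115.3] t 238.1 off -217.30 F [-0.8 -0.6 -2.2] FX -0.7 Fnorm -2.2 tau [-0.   -0.01  0.01]
t=21.25 TCP X 322.1 Y -3.6 Z 168.1 lean 0.1 W [322.1 114.9] t 238.0 off -217.67 F [-0.1 -0.8  1.6] FX -0.8 Fnorm 1.6 tau [-0.    0.12  0.03]
```

```bash
python3 -m handwheel '[[[0,0,0,0,0,0],[0,0,0,0,0,0],[0,0,0,0,0,0],[0,0,0,0,0,0],[0,0,0,0,0,0]]]' 40; python3 -m handwheel '[[[0,0,-5,0,0,0],[0,0,-10,0,0,0],[0,0,-20,0,0,0],[0,0,-30,0,0,0],[0,0,-40,0,0,0],[-40,0,-20,0,0,0],[-40,0,0,0,0,0],[0,0,0,0,0,0],[0,0,0,0,0,0]]]' 
python3 - <<'E'
from h import *
im=snap('wrist','w6');s=snap('side','s6')
a=cv2.resize(im[40:240,130:380,::-1],(750,600)[:2],interpolation=2)[:,:,:]
b=cv2.resize(s[190:310,150:270,::-1],(400,400),interpolation=2);a=cv2.resize(im[20:240,140:360,::-1],(400,400),interpolation=2)
cv2.imwrite('pics/f.png',np.hstack([a,b]))
E
```

```text
time_s: 21.75
tool_pos: [0.5527, 0.0848, 0.1678]
orientation: [0.996, 0.09, 0.0, -0.0]
ft_force: [-1.0, 0.3, 0.7]
grip_width: 0.421
grip_force: 0.0
time_s: 22.65
tool_pos: [0.4739, 0.0702, 0.294]
orientation: [0.996, 0.09, 0.001, 0.0]
ft_force: [0.4, 0.0, 0.5]
grip_width: 0.465
grip_force: 0.0
```

View pics/f.png

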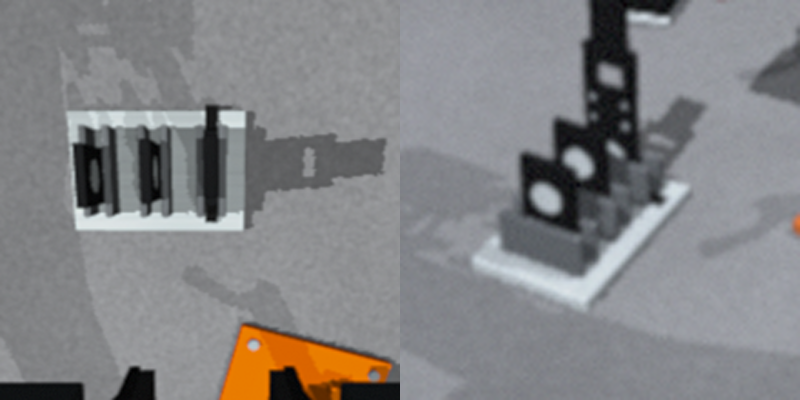

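The plate stands upright in the free slot (left picture, about (212,165)), centred along the walls. The short plates are still in their slots and the gripper is clear.

```bash
python3 -c "
from plant import order
print(order.hand_in())"
```

```text
the job is handed in; nothing more can be done
None
```

The plate came off over the barb without touching it, now stands upright and fully home in the free rack slot, released, and the job was handed in at about 23 s; no verdict was returned.

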